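Press the batch-card holder home behind the channel lip

TASK

Take the batch-card holder out of its white stand by the grip on its top and, card facing the lip side, push it down behind the low lip of the empty card channel until it is fully home against the spring strip. Finish while still holding it pressed fully down with the gripper, ready for a colleague to lock it: do not let go. Leave the bottles and the tape roll where they stand.

Things in the scene. Friction and masses are not known exactly. Their poses are not given: they have to be found in the camera images.
- holder: Batch-card holder, rigid grey plastic, about 80 g. Upright plate 5 mm thick (x), 80 wide (y), 75 tall (z); on top, centred, a grip block 14 mm thick (x), 34 wide (y), from 75 to 112 mm above the origin. White paper card on the +x face. Origin: centre of the lower edge, z up. Starts loose and upright in the stand; lifts straight out.
- stand: White plastic stand fixed to the table: foot 60 (x) by 110 mm (y), 26 mm tall; slot open at the top, 7 mm wide (x), 84 long (y), floor 6 mm above the table. The holder starts in the slot, its axes along the stand's. Origin: centre of the underside, z up.
- bay: The EMPTY card channel, bare aluminium, fixed; left or right of its occupied twin. Origin on the table, under the middle of the gap; x points out through the lip (away from the robot, within 25 degrees), y along the channel, z up. Gap 9 mm wide (x -4.5 to 4.5), 92 long (y) between end blocks 50 mm tall. Back plate at -x side of the gap, 4 mm thick, top 70 mm above the table. Base 50 by 110 mm.
- bay_lip (a point): Upper edge, mid-length, of the straight part of the empty channel's lip: at x 6.5 mm, z 50 mm of the channel. The lip is 4 mm thick (x 4.5 to 8.5); above this edge it flares outwards (+x) to z 58 mm as a lead-in. Two black locking thumb screws stand 10 to 13 mm out of its outer face at z 32 mm; leave them.
- seat (a joint): Travel (m) of the spring strip at the bottom of the empty channel's gap: 0 = up, its upper face 30 mm above the table; 0.010 = fully down on a rigid stop, upper face 20 mm above the table. It takes about 3 N to start moving, 10 N at the stop, and springs back when let go.
- used_bay: The occupied channel: same shape and axes, fixed, with another such holder already locked in it (top 132 mm above the table). Not to be used.
- bottle0: An amber glass medicine bottle with a grey cap, 52 mm in diameter and 105 mm tall, standing loose on the table. A bystander. Origin: centre of its underside.
- bottle1: An amber glass medicine bottle with a grey cap, 52 mm in diameter and 105 mm tall, standing loose on the table. A bystander. Origin: centre of its underside.
- tape: A roll of brown tape lying flat, a ring 90 mm in diameter and 48 mm tall, loose. A bystander. Origin: centre of its underside.

How it is judged:
On the way, in this order (a step that is already met when the one before it is completed fails the run):
1. the holder is lifted clear of its stand in the gripper (height (world z) of holder above 0.045 m and contact force between the fingers and holder above 1 N), for 0.1 s.
2. the holder's lower edge is behind the lip of the empty channel (x of holder in the frame of bay between -0.005 and 0.005 m and y of holder in the frame of bay between -0.01 and 0.01 m and z of holder in the frame of bay below 0.044 m), for 0.1 s.
At the end, for the whole second after the job is handed in: Holder upright (8 degrees) in the empty channel behind the lip (5 mm across, 10 mm along), card facing the lip side, spring strip pressed down at least 7.5 of 10 mm, lower edge under 23.5 mm above the table, at rest, the gripper still holding it with more than 3 N (x of holder in the frame of bay between -0.005 and 0.005 m and y of holder in the frame of bay between -0.01 and 0.01 m and value of joint seat above 0.0075 m and z of holder in the frame of bay between 0.015 and 0.0235 m and contact force between the fingers and holder above 3 N and angle between holder's own z axis and vertical below 0.14 rad and angle between the x axis of holder and the x axis of bay, either way round below 0.14 rad and x of bay_lip in the frame of holder above 0 m and linear speed of holder below 0.01 m/s); the arm keeps its last pose, push and grip.
It fails at once if a bottle or the tape roll is knocked over or shifted by more than 20 mm (distance of any of bottle0, bottle1, tape from where it was at the start of the episode above 0.02 m or angle between any of bottle0, bottle1, tape's own z axis and vertical above 0.35 rad).
It also fails if it takes over 38 s, if anything falls off the work surface, if the arm or the gripper's body presses on something with over 40 N, if the wrist force passes 120 N, or if a joint passes its speed limit or range.

ROBOT

A 6-joint arm with a two-finger parallel gripper is mounted at the origin on the work surface. World frame = base frame: x ahead of the robot, y to its left, z up, the work surface at z = 0. Lengths are in m, angles in rad, forces in N, time in s.
With the tool pointing down it reaches from about 0.375 to 0.975 m from the base axis. Payload 3.8 kg.
Tool frame: the origin (TCP) lies at the very end of the fingers, on their centre line; the grasp point (between the pads) lies 19 mm behind it; z points along the fingers, y is the line along which they close (so a half turn about z gives the same grasp; the last joint's range is limited). The gripper opens to 85 mm and grips with 20 to 120 N. Pads are 22 mm wide; open, the fingers measure 114 mm over their backs; the gripper's body (76 mm by 85 mm) begins 54 mm behind the grasp point. The pads swing forward as they close: fully open they stand 13 mm farther back than shut.
Start: joints at [-1.227, 0.264, 1.604, -0, 1.274, -0.037], TCP at [0.251, -0.627, 0.231] pointing down, gripper open.
Joint ranges: [-2.63, 2.63], [-0.94, 2.18], [0.31, 2.57], [-1.31, 4.45], [0, 2.66], [-2.55, 2.55]. Speed limits (rad/s): [2.57, 2.57, 3.14, 3.14, 3.14, 3.14].

INTERFACE

Orientations are given as [roll, pitch, yaw] about the fixed x, y, z axes, in that order (R = Rz(yaw) Ry(pitch) Rx(roll)).
In Python, from rig import env gives the robot as it stands.
- The arm moves only by the shell command python3 -m jog 'ROWS' [FORCE]. ROWS is JSON, a list of rows, each a list of 7 numbers: the shift along the world's x, y, z in mm, then the turn, a rotation vector about the world's x, y, z in degrees, then the opening, from 0 (shut) to 1 (fully open). A call has 1 to 5 rows; each row shifts and turns the commanded pose from where the row before left it; what a row does not reach is not made up. A row lasts 1/8 s, in which the tool goes at most 62.5 mm and 10.7 degrees, less where a joint would pass 70% of its speed; a pose out of reach is approached as far as the arm can. A call is refused whole if a number of a shift passes 62.5 or a number of a turn 10.7, either way. A call with a gripper value outside its range is refused whole. The fingers move at their own pace and stop on an object; FORCE is the grip in N (left out, the last holds). Time passes only in rows, so rows that do not move let the fingers close. It gives the time, the measured TCP pose, the force, the opening and the grip force at its end, in the units of the state.
- env.get_obs(): the state, without advancing time (a new reading comes with each control period).
- env.capture(name): name is "scene" or "side" or "wrist"; returns a dict with "color" (384x512x3 uint8, red, green, blue), "K" (3x3 intrinsics, pixels), "rvec" (rotation vector, rad) and "tvec" (3), from world to camera coordinates, as OpenCV has them; the wrist camera has in their place "tool_from_camera" (4x4, takes a point from camera to tool coordinates, whose origin is the TCP and whose axes are the flange's). Camera axes: x right, y down, z forward; pixel columns grow to the right and rows downward; lengths in m; the calibration is good to about 2 mm. A picture is of the moment at which its call begins: read the wrist's pose just before it. There is no depth.
- env.finish_job(): hands the job in; it is judged then, once.
The state is a dict: "time_s": time; "qpos": joint angles; "dq": joint speeds; "tau": joint torques, N m; "tool_pos": TCP position; "tcp_rot": TCP orientation; "contact_force": force on the tool from outside, world axes, zero at the start; "ft_torque": the same for the moment, N m; "finger_gap": finger opening in m; "grip_force": force on a finger pad.
Only numpy, scipy, OpenCV 4.12 (cv2) and the standard library are available. Lean on these libraries where they do the work, as an engineer would, in place of code of your own. Each camera call takes 0.05 s, during which the arm holds its last target. There are 200 camera calls.

## Working session

There is one attempt and no reset: what is moved stays moved. The work goes in short steps, Python scripts to look and compute and a shell command to move; the robot and the scene stay as the last step left them, time stands still between calls to the robot, and variables do not carry over. Pictures are saved under pics/ and viewed, at most 10 in all, crops included, and the job is handed in when it is done.

```bash
ls; mkdir -p pics
cat > h.py <<'E'
import numpy as np, cv2, pickle
from rig import env
from scipy.spatial.transform import Rotation as R
def snap(n,fn):
    o=env.get_obs(); c=env.capture(n); c=dict(c)
    if 'rvec' in c:
        Rm=cv2.Rodrigues(np.array(c['rvec'],float))[0]; t=np.array(c['tvec'],float).ravel()
    else:
        T=np.eye(4); T[:3,:3]=R.from_euler('xyz',o['tcp_rot']).as_matrix(); T[:3,3]=o['tool_pos']
        M=np.linalg.inv(T@np.array(c['tool_from_camera'])); Rm=M[:3,:3]; t=M[:3,3]
    P=np.array(c['K'])@np.c_[Rm,t]
    pickle.dump(P,open(f'pics/{fn}.P','wb')); cv2.imwrite(f'pics/{fn}.png',c['color'][:,:,::-1]); return P
def load(fn): return pickle.load(open(f'pics/{fn}.P','rb'))
def tri(*a): # (fn,u,v)...
    A=[]
    for f,u,v in a:
        P=load(f); A+=[u*P[2]-P[0],v*P[2]-P[1]]
    X=np.linalg.svd(np.array(A))[2][-1]; X=X[:3]/X[3]
    e=[np.hypot(*(proj(f,X)-[u,v])) for f,u,v in a]
    return X,np.round(e,1)
def proj(f,X):
    p=load(f)@np.r_[X,1]; return p[:2]/p[2]
def onz(f,u,v,z):
    P=load(f); A=np.array([u*P[2]-P[0],v*P[2]-P[1]])
    return np.linalg.solve(A[:,:2],-A[:,3]-A[:,2]*z)
E
python3 - <<'E'
from h import *
print(env.get_obs())
for n in ['scene','side','wrist']: snap(n,n+'0')
a=[cv2.imread(f'pics/{n}0.png') for n in ['scene','side']]
print(a[0].shape)
E
```

```text
pics
{'time_s': 0.0, 'qpos': array([-1.22691908e+00,  2.64768810e-01,  1.60534065e+00, -1.66298913e-05,
        1.27372491e+00, -3.69099651e-02]), 'dq': array([-0.00177484, -0.00067177, -0.00188457, -0.00119592,  0.00261321,
       -0.00043275]), 'tau': array([-8.10098554e-04, -5.15113735e+01, -3.67311645e+01, -1.68254769e-04,
        1.30251964e-02, -1.12371723e-05]), 'tool_pos': array([ 0.25060772, -0.62597553,  0.2299695 ]), 'tcp_rot': array([-3.13935187e+00, -6.68432263e-05,  3.80792025e-01]), 'contact_force': array([-0.0139808 , -0.46878779,  0.30093742]), 'ft_torque': array([ 0.04068162,  0.01190674, -0.01004096]), 'grip_force': 0.0, 'finger_gap': 0.085233954180973}
(384, 512, 3)
```

View pics/scene0.png

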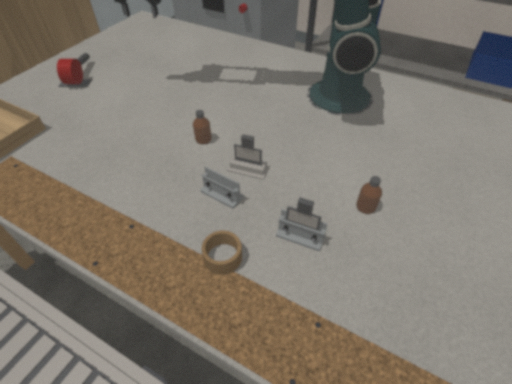

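View pics/side0.png

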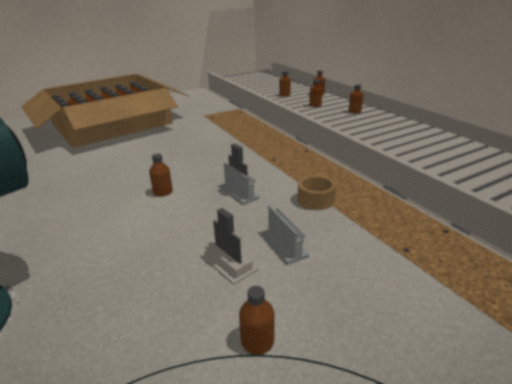

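Scene: the holder stands in its stand at about (248,155), with the empty channel at (221,187), the occupied one at (302,225), bottles at (202,128) and (369,195), and the tape at (222,250). Side: stand (232,245), empty channel (285,235), occupied channel (240,180), bottles (257,320) and (161,177), tape (317,192).

Run:
```python
from h import *
print('grip top',tri(('scene0',248,137),('side0',224,212)))
print('bay',onz('scene0',221,190,.03),onz('side0',285,240,.03), tri(('scene0',221,187),('side0',285,236)))
print('used',tri(('scene0',305,200),('side0',237,147)))
print('b0',onz('scene0',203,141,0),onz('side0',257,345,0))
print('b1',onz('scene0',368,208,0),onz('side0',162,190,0))
print('tape',onz('scene0',222,255,0.02),onz('side0',317,195,0.02))
a=[cv2.imread('pics/scene0.png')[125:215,190:280],cv2.imread('pics/side0.png')[195:285,195:320]]
a=[cv2.resize(x,None,fx=s,fy=s,interpolation=cv2.INTER_CUBIC) for x,s in zip(a,(4,4))]
cv2.imwrite('pics/c.png',np.hstack(a)[:, :]) ; print(np.hstack(a).shape)
```

```text
grip top (array([ 0.47946618, -0.09447367,  0.11522466]), array([0.1, 0.1]))
bay [ 0.6103471  -0.10146285] [ 0.59049517 -0.1287939 ] (array([ 0.60002335, -0.11110446,  0.0253656 ]), array([0.9, 0.9]))
used (array([0.61946886, 0.12783377, 0.12942596]), array([0.9, 0.7]))
b0 [ 0.44406897 -0.27911303] [ 0.43265225 -0.29170508]
b1 [0.4559131  0.24886302] [0.45602088 0.25111486]
tape [0.76832021 0.00310665] [ 0.76158311 -0.00978284]
(360, 860, 3)
```

```bash
python3 -m jog '[[5,50,12,0,0,6,1],[20,50,12,0,0,6,1],[20,50,12,0,0,6,1],[20,50,12,0,0,6,1],[20,50,12,0,0,6,1]]'; python3 -m jog '[[25,50,12,0,0,6,1],[25,50,12,0,0,6,1],[25,50,12,0,0,6,1],[25,50,12,0,0,6,1],[25,50,5,0,0,6,1]]';python3 -m jog '[[0,0,0,0,0,0,1],[0,0,0,0,0,0,1]]'
python3 - <<'E'
from h import *
snap('wrist','w1'); print(env.capture('wrist')['tool_from_camera'].round(3)); print(env.get_obs()['qpos'])
E
```

```text
time_s: 0.78
tool_pos: [0.3361, -0.3749, 0.2913]
tcp_rot: [-3.141, -0.0, 0.907]
contact_force: [1.5, -1.0, 0.8]
finger_gap: 0.0854
grip_force: 0.0
time_s: 1.4
tool_pos: [0.4616, -0.125, 0.3452]
tcp_rot: [3.14, 0.0, 1.431]
contact_force: [1.2, 0.1, 1.0]
finger_gap: 0.0854
grip_force: 0.0
time_s: 1.65
tool_pos: [0.4606, -0.1266, 0.3439]
tcp_rot: [-3.141, 0.001, 1.429]
contact_force: [-1.3, -0.0, 0.3]
finger_gap: 0.0851
grip_force: 0.0
[[ 0.001 -0.957 -0.291  0.075]
 [ 1.     0.     0.001 -0.   ]
 [-0.001 -0.291  0.957 -0.143]
 [ 0.     0.     0.     1.   ]]
[-3.22189478e-01 -1.67094779e-01  1.85080084e+00 -4.74768643e-04
  1.45879157e+00 -1.77563883e-01]
```

View pics/w1.png

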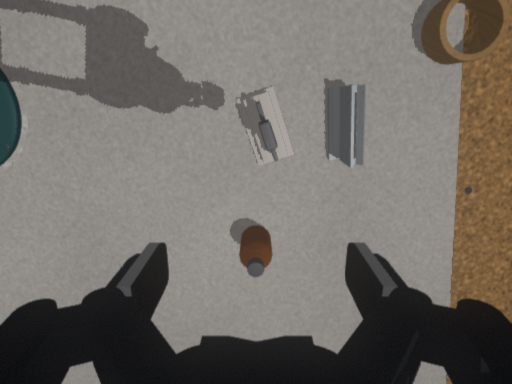

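The wrist view shows the stand with holder at about (265,128), the empty channel at (347,125) with its lip on the right, a bottle at (256,250), and the tape at (470,25). I'll take a second, closer view.

```bash
python3 -m jog '[[30,0,-30,0,0,0,1],[30,0,-30,0,0,0,1],[20,0,-20,0,0,0,1],[0,0,0,0,0,0,1],[0,0,0,0,0,0,1]]'
python3 - <<'E'
from h import *
snap('wrist','w2')
a=cv2.imread('pics/w1.png')[70:190,225:385]; b=cv2.imread('pics/w2.png')
cv2.imwrite('pics/w1c.png',cv2.resize(a,None,fx=5,fy=5,interpolation=cv2.INTER_CUBIC))
for n,X in (('g',[.479,-.094,.115]),('b',[.6,-.11,.03])):print(n,proj('w1',X),proj('w2',X))
c=b[20:200,130:370]
cv2.imwrite('pics/w2c.png',cv2.resize(c,(800,600),interpolation=cv2.INTER_CUBIC))
E
```

```text
time_s: 2.38
tool_pos: [0.5403, -0.1277, 0.2648]
tcp_rot: [-3.141, 0.0, 1.426]
contact_force: [-0.8, 1.0, 0.1]
finger_gap: 0.0853
grip_force: 0.0
g [267.60978322 131.83242756] [188.72111833 151.43796628]
b [348.24383789 124.74085846] [301.89785228 138.53051031]
```

View pics/w1c.png

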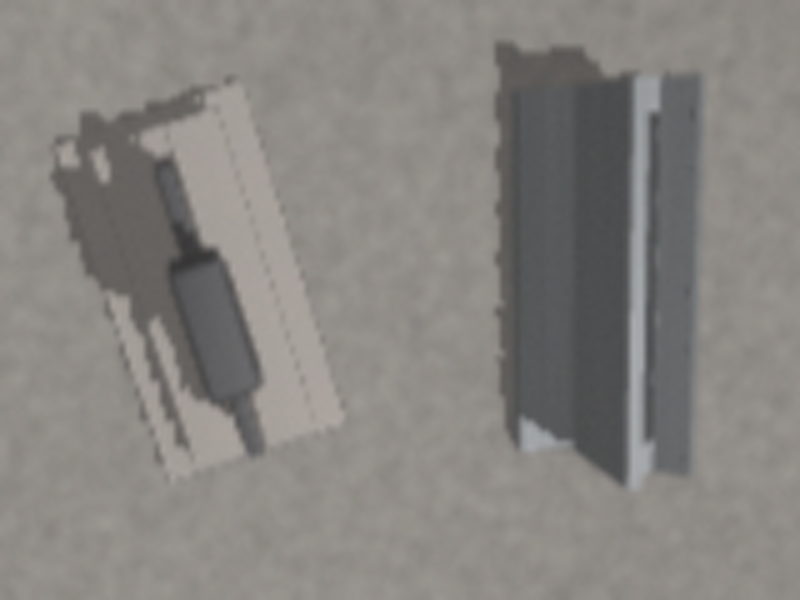

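View pics/w2c.png

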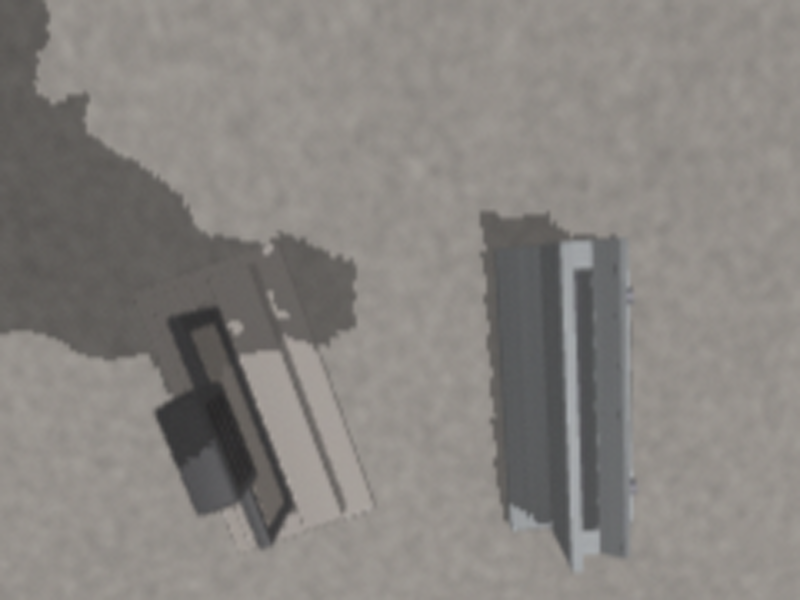

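Card facing +x (to the right), and the screws show on the channel's right side, so no flip is needed. Crop points: grip top corners w1c (172,265),(218,250),(260,382),(215,405); back plate rear top corners w1c (633,75),(628,488), w2c (562,243),(575,572); flare edge w1c (703,75),(690,473), w2c (625,238),(628,555).

```bash
cat >> h.py <<'E'
def c1(x,y): return ('w1',(x+.5)/5-.5+225,(y+.5)/5-.5+70)
def c2(x,y): return ('w2',(x+.5)*.3-.5+130,(y+.5)*.3-.5+20)
E
python3 - <<'E'
from h import *
pr=lambda n,t:print(n,t[0].round(4),t[1])
pr('grip L far',tri(c1(172,265),c2(157,410)))
pr('grip L near',tri(c1(215,405),c2(200,515)))
pr('grip R far',tri(c1(218,250),c2(207,385)))
pr('plate near',tri(c1(262,452),c2(265,548)))
bf=tri(c1(633,75),c2(562,243));bn=tri(c1(628,488),c2(575,572));ff=tri(c1(703,75),c2(625,238));fn=tri(c1(690,473),c2(628,555))
for n,t in zip(['back far','back near','flare far','flare near'],(bf,bn,ff,fn)):pr(n,t)
for a,b in((bf,bn),(ff,fn)):
  d=a[0]-b[0];print('len',np.linalg.norm(d[:2]),'yaw',np.degrees(np.arctan2(-d[0],d[1])),'mid',(a[0]+b[0])/2)
pr('foot R near',tri(c1(345,415),c2(375,508)))
pr('foot R far',tri(c1(238,82),c2(278,235)))
E
```

```text
grip L far [ 0.4703 -0.0825  0.1185] [1.  1.2]
grip L near [ 0.4759 -0.116   0.1178] [0.2 0.2]
grip R far [ 0.482  -0.0805  0.101 ] [0.2 0.3]
plate near [ 0.4871 -0.1357  0.0888] [0.2 0.2]
back far [ 0.5962 -0.0548  0.067 ] [0.4 0.5]
back near [ 0.589  -0.165   0.0682] [0.4 0.4]
flare far [ 0.6191 -0.0569  0.0529] [0.1 0.1]
flare near [ 0.6102 -0.1658  0.0562] [0. 0.]
len 0.11043244014279566 yaw -3.7416920342903173 mid [ 0.59260378 -0.1098655   0.0676327 ]
len 0.10926048531131652 yaw -4.684816329483342 mid [ 0.61462456 -0.11132353  0.05453124]
foot R near [ 0.5181 -0.1452  0.0084] [0.8 0.9]
foot R far [ 0.4974 -0.0383 -0.0017] [0.9 1.1]
```

Run:
```python
from h import *
from scipy.optimize import least_squares
def fit(pairs,x0,zfree):
  def f(p):
    r=[]
    for L,o in pairs:
      L=np.array(L); X=np.r_[p[:2]+R.from_euler('z',p[2]).as_matrix()[:2,:2]@L[:2],L[2]+(p[3] if zfree else 0)]
      r+=list(proj(o[0],X)-o[1:])
    return r
  s=least_squares(f,x0 if zfree else x0[:3]); print(s.x.round(4),np.degrees(s.x[2]).round(2),s.fun.round(1).reshape(-1,2).tolist())
B=[((-.0085,.055,.07),c1(633,75)),((-.0085,-.055,.07),c1(628,488)),((-.0085,.055,.07),c2(562,243)),((-.0085,-.055,.07),c2(575,572))]
for z in(0,1):fit(B,[.6,-.11,-.07,0],z)
z=.112
H=[((-.007,.017,z),c1(172,265)),((.007,.017,z),c1(218,250)),((.007,-.017,z),c1(260,382)),((-.007,-.017,z),c1(215,405)),((-.007,.017,z),c2(157,410)),((-.007,-.017,z),c2(200,515)),((.007,.017,z),c2(207,385))]
for z in(1,):fit(H,[.48,-.095,.18,.006],z)
```

```text
[ 0.6007 -0.1102 -0.0629] -3.6 [[0.3, 0.4], [0.3, 0.4], [-0.2, -0.4], [-0.3, -0.2]]
[ 0.6008 -0.1104 -0.063  -0.0009] -3.61 [[0.2, 0.5], [0.3, 0.3], [-0.2, -0.3], [-0.2, -0.4]]
[ 4.791e-01 -9.840e-02  1.750e-01  1.000e-04] 10.03 [[-0.7, 0.9], [1.1, 0.2], [1.0, 0.6], [-0.8, -0.5], [0.3, -1.6], [0.5, -0.7], [-1.3, 1.4]]
```

```bash
python3 -m jog '[[-30,15,-20,0,0,9,1],[-31,14,-30,0,0,9.3,1],[0,0,-30,0,0,0,1],[0,0,-30,0,0,0,1],[0,0,0,0,0,0,1]]'; python3 -m jog '[[0,0,0,0,0,0,1]]'
python3 - <<'E'
from h import *
o=env.get_obs();print(o['tool_pos'],o['tcp_rot'])
snap('wrist','w3')
for x in(-.007,.007):
  for y in (-.017,.017):
    X=np.r_[np.array([.4791,-.0984])+R.from_euler('z',.175).as_matrix()[:2,:2]@[x,y],.118]; print(proj('w3',X))
E
```

```text
time_s: 3.05
tool_pos: [0.4778, -0.0975, 0.1533]
tcp_rot: [-3.139, -0.001, 1.747]
contact_force: [0.4, 0.6, 0.3]
finger_gap: 0.0857
grip_force: 0.0
time_s: 3.18
tool_pos: [0.4808, -0.0981, 0.1563]
tcp_rot: [3.139, 0.001, 1.747]
contact_force: [0.7, 0.0, 0.5]
finger_gap: 0.0857
grip_force: 0.0
[ 0.48081264 -0.0981358   0.15627209] [3.13899460e+00 1.25142282e-03 1.74703316e+00]
[242.52015834 242.68841654]
[241.89846479 193.53552769]
[263.7604023  242.69200072]
[264.24893285 193.55313523]
```

View pics/w3.png

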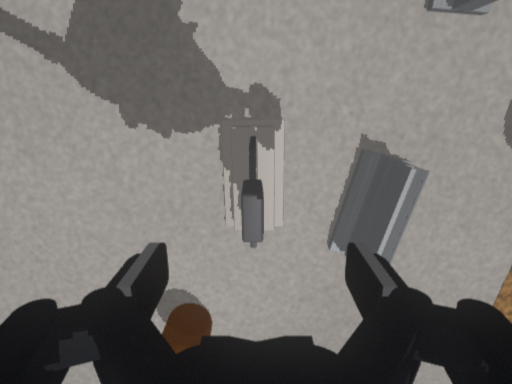

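The grip top spans about columns 243–263 and rows 190–242, as predicted and squared up with the fingers. I'll descend and grip.

```bash
python3 -m jog '[[0,0,-30,0,0,0,1],[0,0,-30,0,0,0,1],[0,0,-11,0,0,0,1],[0,0,0,0,0,0,1],[0,0,0,0,0,0,0.2]]' 60; python3 -m jog '[[0,0,0,0,0,0,0],[0,0,0,0,0,0,0],[0,0,0,0,0,0,0],[0,0,0,0,0,0,0],[0,0,0,0,0,0,0]]' 60
```

```text
time_s: 3.85
tool_pos: [0.4813, -0.098, 0.0849]
tcp_rot: [3.139, 0.001, 1.747]
contact_force: [-1.1, -0.3, 1.1]
finger_gap: 0.0696
grip_force: 0.0
time_s: 4.47
tool_pos: [0.4796, -0.0978, 0.0838]
tcp_rot: [-3.141, 0.0, 1.748]
contact_force: [-2.7, 0.8, 5.9]
finger_gap: 0.0133
grip_force: 58.7
```

```bash
python3 -m jog '[[0,0,15,0,0,0,0],[0,0,25,0,0,0,0],[0,0,30,0,0,0,0],[0,0,25,0,0,0,0],[0,0,0,0,0,0,0]]'; python3 -m jog '[[30,-3,0,0,0,-3.5,0],[30,-3,0,0,0,-3.5,0],[30,-3,0,0,0,-3.5,0],[30,-3,0,0,0,-3.1,0],[0,0,0,0,0,0,0]]';  python3 -m jog '[[0,0,0,0,0,0,0],[0,0,0,0,0,0,0]]'
python3 - <<'E'
from h import *
o=env.get_obs();print(o['tool_pos'],o['tcp_rot'])
snap('wrist','w4');snap('side','s4');snap('scene','sc4')
a=cv2.imread('pics/w4.png')[110:300,150:360]
a=cv2.resize(a,(660,597),interpolation=cv2.INTER_CUBIC);cv2.imwrite('pics/w4c.png',a)
E
```

```text
time_s: 5.1
tool_pos: [0.4821, -0.0981, 0.1813]
tcp_rot: [3.136, 0.002, 1.747]
contact_force: [0.0, -0.9, -1.1]
finger_gap: 0.0131
grip_force: 58.6
time_s: 5.72
tool_pos: [0.6009, -0.1096, 0.1766]
tcp_rot: [-3.14, -0.0, 1.51]
contact_force: [-1.3, 0.7, -1.5]
finger_gap: 0.0135
grip_force: 58.6
time_s: 5.98
tool_pos: [0.5987, -0.1094, 0.1776]
tcp_rot: [-3.14, -0.0, 1.51]
contact_force: [-0.1, 0.3, -0.3]
finger_gap: 0.0132
grip_force: 58.6
[ 0.59870715 -0.10944913  0.17761674] [-3.14016978e+00 -2.36973987e-04  1.51020015e+00]
```

View pics/w4c.png

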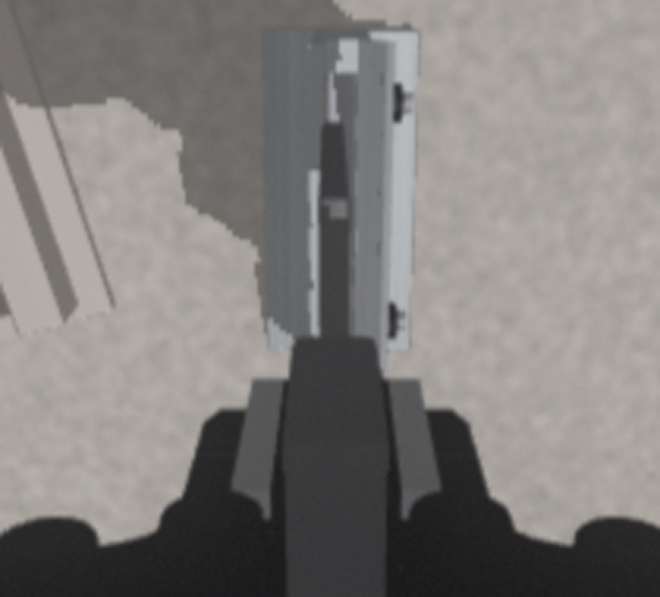

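The held holder, seen edge-on from above at about (335,200–340) in the crop, hangs over the gap, with the lip and its screws at right (398,100),(393,320). I'll overlay the model to check the offset.

Run:
```python
from h import *
a=cv2.imread('pics/w4c.png'); s=660/210
def q(X): u=proj('w4',X); return tuple(int(v) for v in ((u-[150,110]+.5)*s-.5))
def poly(o,yaw,pts,col):
  M=R.from_euler('z',yaw).as_matrix()
  P=[q(np.array(o)+M@np.array(p)) for p in pts]
  for i in range(len(P)): cv2.line(a,P[i],P[(i+1)%len(P)],col,1)
  return P
rect=lambda x0,x1,y,z:[(x0,y,z),(x1,y,z),(x1,-y,z),(x0,-y,z)]
B=(.6008,-.1103,0);yb=-.063
print('back',poly(B,yb,rect(-.0085,-.0045,.055,.07),(0,0,255)))
print('base',poly(B,yb,rect(-.025,.025,.055,0),(255,0,0)))
print('lip50',poly(B,yb,rect(.0045,.0085,.055,.05),(0,255,0)))
H=(.5987,-.1097,.1776-.078);yh=1.5102-np.pi/2
print('hbot',poly(H,yh,rect(-.0025,.0025,.04,0),(0,255,255)))
print('htop',poly(H,yh,rect(-.0025,.0025,.04,.075),(255,0,255)))
print('gtop',poly(H,yh,rect(-.007,.007,.017,.075),(255,255,0)))
cv2.imwrite('pics/w4o.png',a)
```

```text
back [(311, 44), (326, 44), (326, 430), (312, 430)]
base [(266, 26), (418, 27), (410, 339), (271, 339)]
lip50 [(359, 38), (374, 38), (368, 400), (356, 400)]
hbot [(324, 119), (345, 119), (344, 429), (325, 429)]
htop [(318, 194), (350, 194), (348, 623), (320, 623)]
gtop [(292, 330), (377, 330), (374, 512), (294, 512)]
```

View pics/w4o.png

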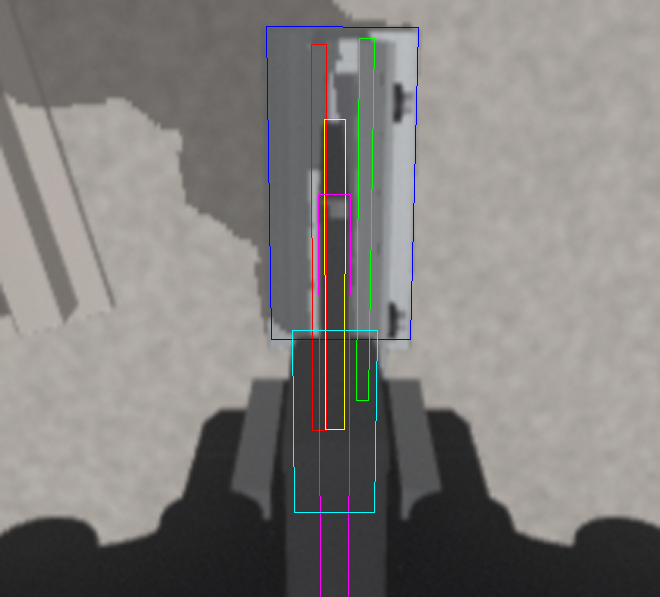

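Overlay agrees within about 1 px: the holder lies square to the channel, needing about +2 mm in x. I'll read the settled pose.

```bash
python3 -m jog '[[1,0,-10,0,0,0,0],[0,0,-10,0,0,0,0],[0,0,0,0,0,0,0],[0,0,0,0,0,0,0]]';python3 -m jog '[[0,0,0,0,0,0,0]]';python3 -m jog '[[0,0,0,0,0,0,0]]';python3 -m jog '[[0,0,0,0,0,0,0]]'
```

```text
time_s: 6.62
tool_pos: [0.6007, -0.1097, 0.158]
tcp_rot: [-3.141, -0.0, 1.51]
contact_force: [0.4, 0.1, 0.4]
finger_gap: 0.0134
grip_force: 58.6
time_s: 6.75
tool_pos: [0.6012, -0.1097, 0.1586]
tcp_rot: [3.141, 0.0, 1.51]
contact_force: [0.2, 0.4, -1.1]
finger_gap: 0.0133
grip_force: 58.6
time_s: 6.88
tool_pos: [0.6012, -0.1097, 0.1587]
tcp_rot: [3.141, 0.0, 1.51]
contact_force: [-0.1, -0.5, -1.6]
finger_gap: 0.0133
grip_force: 58.6
time_s: 7.0
tool_pos: [0.601, -0.1097, 0.1585]
tcp_rot: [3.141, 0.0, 1.51]
contact_force: [-0.0, 0.4, -0.8]
finger_gap: 0.0132
grip_force: 58.6
```

```bash
python3 -m jog '[[0,0,-6,0,0,0,0],[0,0,-6,0,0,0,0],[0,0,-4,0,0,0,0],[0,0,0,0,0,0,0],[0,0,0,0,0,0,0]]' 80;python3 -m jog '[[0,0,-5,0,0,0,0],[0,0,-5,0,0,0,0],[0,0,0,0,0,0,0],[0,0,0,0,0,0,0]]'; python3 -m jog '[[0,0,-5,0,0,0,0],[0,0,-4,0,0,0,0],[0,0,0,0,0,0,0],[0,0,0,0,0,0,0]]'
```

```text
time_s: 7.62
tool_pos: [0.6009, -0.1096, 0.1423]
tcp_rot: [3.142, 0.0, 1.51]
contact_force: [0.3, 0.0, -1.2]
finger_gap: 0.0131
grip_force: 81.1
time_s: 8.12
tool_pos: [0.6008, -0.1096, 0.1322]
tcp_rot: [-3.141, -0.0, 1.51]
contact_force: [0.6, 1.0, -1.3]
finger_gap: 0.0128
grip_force: 81.1
time_s: 8.62
tool_pos: [0.6008, -0.1097, 0.1232]
tcp_rot: [-3.141, -0.0, 1.51]
contact_force: [-0.0, -0.1, -1.7]
finger_gap: 0.0133
grip_force: 81.1
```

No contact forces, and the lower edge is already below the lip's top. Continuing down.

```bash
python3 -m jog '[[0,0,-4,0,0,0,0],[0,0,-4,0,0,0,0],[0,0,0,0,0,0,0],[0,0,0,0,0,0,0]]'; python3 -m jog '[[0,0,-4,0,0,0,0],[0,0,-4,0,0,0,0],[0,0,0,0,0,0,0],[0,0,0,0,0,0,0]]'; python3 -m jog '[[0,0,-4,0,0,0,0],[0,0,0,0,0,0,0],[0,0,0,0,0,0,0]]'
```

```text
time_s: 9.12
tool_pos: [0.6008, -0.1096, 0.1152]
tcp_rot: [-3.141, -0.0, 1.51]
contact_force: [-0.5, 0.4, 0.2]
finger_gap: 0.0133
grip_force: 81.1
time_s: 9.62
tool_pos: [0.601, -0.1097, 0.1077]
tcp_rot: [3.142, 0.0, 1.51]
contact_force: [-0.3, 1.3, 2.4]
finger_gap: 0.0131
grip_force: 81.5
time_s: 10.0
tool_pos: [0.6012, -0.1097, 0.1038]
tcp_rot: [3.141, 0.0, 1.51]
contact_force: [0.2, 0.5, 4.6]
finger_gap: 0.0132
grip_force: 81.9
```

Strip touched at TCP 0.108, as predicted. Pressing to the stop.

```bash
python3 -m jog '[[0,0,-3,0,0,0,0],[0,0,-2,0,0,0,0],[0,0,0,0,0,0,0],[0,0,0,0,0,0,0]]'; python3 -m jog '[[0,0,-1.5,0,0,0,0],[0,0,0,0,0,0,0],[0,0,0,0,0,0,0]]'; python3 -m jog '[[0,0,-1.5,0,0,0,0],[0,0,0,0,0,0,0],[0,0,0,0,0,0,0]]'
```

```text
time_s: 10.5
tool_pos: [0.6013, -0.1097, 0.0994]
tcp_rot: [3.141, 0.0, 1.51]
contact_force: [-1.8, 1.5, 8.5]
finger_gap: 0.013
grip_force: 82.4
time_s: 10.88
tool_pos: [0.6013, -0.1097, 0.0981]
tcp_rot: [3.141, 0.0, 1.51]
contact_force: [-1.7, 0.8, 9.6]
finger_gap: 0.0131
grip_force: 82.7
time_s: 11.25
tool_pos: [0.6015, -0.1098, 0.0978]
tcp_rot: [3.14, 0.0, 1.51]
contact_force: [-3.5, 1.1, 14.4]
finger_gap: 0.0128
grip_force: 83.4
```

The force rose sharply with little travel (14 N at 0.0978), so it is on the rigid stop. A look to confirm.

```bash
python3 - <<'E'
from h import *
snap('wrist','w5');snap('side','s5')
a=cv2.imread('pics/w5.png')[110:300,150:360];b=cv2.imread('pics/s5.png')[170:275,235:335]
cv2.imwrite('pics/f.png',np.hstack([cv2.resize(a,(420,400)),cv2.resize(b,(380,400),interpolation=cv2.INTER_CUBIC)]))
E
python3 -m jog '[[0,0,-0.5,0,0,0,0],[0,0,0,0,0,0,0],[0,0,0,0,0,0,0],[0,0,0,0,0,0,0]]'
```

```text
time_s: 11.85
tool_pos: [0.6015, -0.1098, 0.0977]
tcp_rot: [3.14, 0.0, 1.51]
contact_force: [-5.3, 1.0, 16.8]
finger_gap: 0.0133
grip_force: 83.6
```

View pics/f.png

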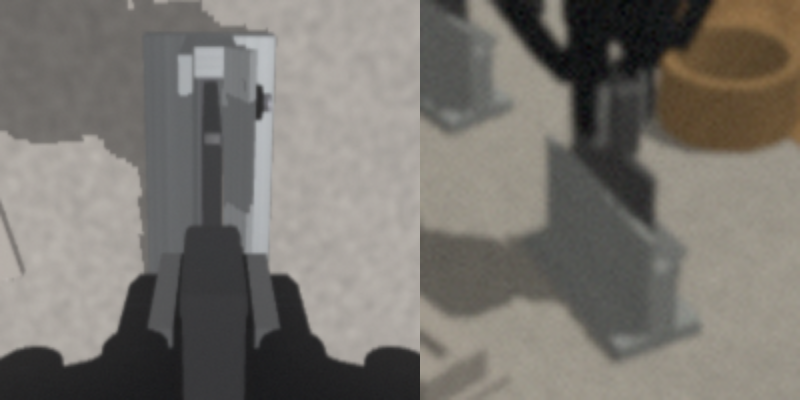

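The holder plate (crop column about 210, rows 80–225) sits between the back plate and the lip, upright and held. Handing in.

```bash
python3 -c "
from rig import env; print(env.finish_job())"
```

```text
the job is handed in; nothing more can be done
None
```

The batch-card holder is in the empty channel, card facing the lip, pressed down to the stop (about 17 N down, 84 N grip) and still held; I handed the job in at about 12 s, and no verdict came back.

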